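# Tuck the nail-sample strip under the display leaf and hold it pressed

## Task

Pick up the white nail-sample strip (it has a rib to hold it by) and slide its bare front edge under the thin metal leaf of the grey display base, straight and roughly centred, until it is home against the stop; do not lift the leaf as you do so. Then press the strip down flat so that the sprung bed sinks more than half of its 8 mm travel, and finish while still holding it pressed there, so that its sticky back can take. Leave the other things on the table where they are.

Things in the scene. Friction and masses are not known exactly. Their poses are not given: they have to be found in the camera images.
- strip: White sample strip: flat plate 90 (x) x 140 (y) x 4 mm, 80 to 170 g, row of sample nails on top (1.5 mm high). Origin: centre of its underside, z up; starts flat on the table. Upright grip rib, 14 mm thick (x) x 80 mm long (y), centred at x = -33 mm, from the plate's top (4 mm) up to 34 mm. The bare front edge, to be tucked in, is the one far from the rib, at x = +45 mm.
- strip_front (a point): Middle of the strip's front edge, on its underside (strip x = +45 mm, z = 0); same axes as the strip.
- strip_grip (a point): Point inside the grip rib to grasp: strip x = -33 mm, y = 0, 22 mm above the strip's underside.
- board: Grey display base fixed to the table, x -70 to +75, y +-110 mm, rim 16 mm high. Origin on the table; x points from its open side to the leaf and stop, z up. Carries a black sprung bed and, over the bed's far part, a thin metal leaf hinged at the far side. Stop bar under the leaf: face at x = +40 mm, y +-80 mm, 30 mm high. Hinge posts at x = +64, y = +-92 mm, 44 mm high.
- bed_top (a point): Centre of the bed's top face (board x = -9.5 mm, y = 0, 26 mm above the table when not pressed). The bed is flat, 97 mm (x from -58 to +39 mm) x 180 mm (y +-90 mm). Sinks with the bed.
- bed (a joint): How far the sprung bed is pressed down: 0 (up) to 0.008 m (bottom). It slides straight down without tilting and rises when let go. About 3 N, the strip's weight included, start it moving; each further mm takes 1 N more: some 7 N at 4 mm, 11 N at the bottom.
- leaf (a joint): Hinge angle of the thin metal leaf (150 mm wide, 3 mm thick, 80 g), rad: 0 lying level, grows as its lip is lifted; falls back by its weight. At 0 it rests on its hinge stop, underside 35 mm above the table, 9 mm above the unpressed bed. Hinge axis along y at board x = +62 mm, 37 mm high; 0.15 rad lifts the lip some 9 mm.
- leaf_lip (a point): Middle of the leaf's free lip (board x = +4 mm, y = 0, 39 mm high at joint 0). The last 8 mm of the leaf are bent up some 4 mm as a lead-in; the flat part begins at x = +12 mm.
- polish: Bystander, to be left alone: small nail-polish bottle with a tall cap, 32 mm across, 72 mm high. Origin: centre of its underside.
- pot_a: Bystander, to be left alone: round lidded glitter pot, 38 mm across, 19 mm high. Origin: centre of its underside.
- pot_b: Bystander, to be left alone: round lidded glitter pot, 38 mm across, 19 mm high. Origin: centre of its underside.
- wheel: Bystander, to be left alone: round flat decoration case, 70 mm across, 13 mm high. Origin: centre of its underside.
- separator: Bystander, to be left alone: comb-shaped toe separator, 100 x 41 x 14 mm. Origin: underside, in the middle of its spine.
- file: Bystander, to be left alone: flat nail file, 170 x 26 x 6 mm. Origin: centre of its underside.
- bowl: Bystander, to be left alone: round soaking bowl, 130 mm across, 50 mm high. Origin: centre of its underside.

How it is judged:
By the outcome, as a careful person would: the job done as asked, in the order asked, and still so for the second after the job is handed in, while the arm keeps its last pose, push and grip.
It also fails if it takes over 46 s, if anything falls off the work surface, if the arm or the gripper's body presses on something with over 40 N, if the wrist force passes 120 N, or if a joint passes its speed limit or range.

## Robot

A 6-joint arm with a two-finger parallel gripper is mounted at the origin on the work surface. World frame = base frame: x ahead of the robot, y to its left, z up, the work surface at z = 0. Lengths are in m, angles in rad, forces in N, time in s.
With the tool pointing down it reaches from about 0.3 to 0.875 m from the base axis. Payload 6.4 kg.
Tool frame: the origin (TCP) lies at the very end of the fingers, on their centre line; the grasp point (between the pads) lies 19 mm behind it; z points along the fingers, y is the line along which they close (so a half turn about z gives the same grasp; the last joint's range is limited). The gripper opens to 88 mm and grips with 3 to 60 N. Pads are 18 mm wide; open, the fingers measure 123 mm over their backs; the gripper's body (75 mm by 187 mm) begins 45 mm behind the grasp point.
Start: joints at [-1.462, 0.181, 1.607, -0, 1.354, -0.206], TCP at [0.178, -0.547, 0.239] pointing down, gripper open.
Joint ranges: [-2.99, 2.99], [-0.89, 2.07], [0.3, 2.58], [-1.14, 4.28], [0, 2.63], [-3.12, 3.12]. Speed limits (rad/s): [2.57, 2.57, 3.01, 3.14, 3.14, 3.14].

## Interface

Orientations are given as a unit quaternion [x, y, z, w].
In Python, from station import readout, read_camera, camera_info, job gives the robot as it stands.
- The arm moves only by the tool carry_out, never from a script. Its argument "commands" is a list of rows, each a list of 4 numbers: the shift along the tool's x, y, z in mm, then the turn about the tool's z in degrees. A call has 1 to 12 rows; each row shifts and turns the commanded pose from where the row before left it, along the tool's axes as they then stand; what a row does not reach is not made up. A row lasts 1/12 s, in which the tool goes at most 41.7 mm and 7.16 degrees, less where a joint would pass 70% of its speed; a pose out of reach is approached as far as the arm can. A call is refused whole if a number of a shift passes 41.7 or a number of a turn 7.16, either way. A call with a gripper value outside its range is refused whole. "hand" is the finger opening in mm, from 0 to 88.1, set as the call begins (left out, the last holds). The fingers move at their own pace and stop on an object; "squeeze" is the grip in N (left out, the last holds). Time passes only in rows, so rows that do not move let the fingers close. It gives the time, the measured TCP pose, the force, the opening and the grip force at its end, in the units of the state.
- readout.get_state(): the state, without advancing time (a new reading comes with each control period).
- read_camera(name): name is "scene" or "top" or "wrist"; returns (picture, depth): 384x512x3 uint8, red, green, blue; 384x512 float32, m along the optical axis (not along the pixel's ray), 0 where there is no reading.
- camera_info(name): a dict with "intrinsics" (3x3 intrinsics, pixels), "k1" (the pictures are not rectified: a ray, as slopes to the right and down, at radius r is drawn at 1 + k1 r^2 times it, then the intrinsics apply), "world_from_camera" (4x4, takes a point from camera to world coordinates); the wrist camera has in their place "T_tool_cam" (4x4, takes a point from camera to tool coordinates, whose origin is the TCP and whose axes are the flange's). Camera axes: x right, y up, looking along -z (the intrinsics and any distortion apply to the point x, -y, -z); pixel columns grow to the right and rows downward; lengths in m; the calibration is good to about 2 mm. A picture is of the moment at which its call begins: read the wrist's pose just before it. camera_info takes no time and is no camera call.
- job.job_done(): hands the job in; it is judged then, once.
The state is a dict: "clock": time; "joint_pos": joint angles; "joint_velocities": joint speeds; "tau": joint torques, N m; "position": TCP position; "orientation": TCP orientation; "wrist_force": force on the tool from outside, world axes, zero at the start; "moment": the same for the moment, N m; "opening": finger opening in m; "grasp_force": force on a finger pad.
Only numpy, scipy, OpenCV 4.12 (cv2) and the standard library are available. Lean on these libraries where they do the work, as an engineer would, in place of code of your own. Each camera call takes 0.05 s, during which the arm holds its last target. There are 200 camera calls.

## Working session

There is one attempt and no reset: what is moved stays moved. The work goes in short steps, Python scripts to look and compute and a tool call to move; the robot and the scene stay as the last step left them, time stands still between calls to the robot, and variables do not carry over. Pictures are saved under pics/ and viewed, at most 10 in all, crops included, and the job is handed in when it is done.

Besides the shell and the picture viewer there is one more tool, called after "Emit:" as name([rows], argument=value, ...), one row to a line, values as JSON. carry_out: Moves the arm, as the interface text tells. Its arguments: {"type":"object","properties":{"commands":{"type":"array"},"hand":{"type":"number"},"squeeze":{"type":"number"}},"required":["commands"]}

```bash
ls; mkdir -p pics; cat > h.py <<'E'
import numpy as np, cv2
from station import readout, read_camera, camera_info, job
from scipy.spatial.transform import Rotation as R
def pose(name):
    i=camera_info(name)
    if name!='wrist': return i,np.array(i['world_from_camera'])
    s=readout.get_state(); T=np.eye(4); T[:3,:3]=R.from_quat(s['orientation']).as_matrix(); T[:3,3]=s['position']
    return i,T@np.array(i['T_tool_cam'])
def grab(name):
    i,T=pose(name); p,d=read_camera(name); return p,d,i,T
def rays(px,i):
    K=np.array(i['intrinsics'],float); k=float(i['k1'])
    return cv2.undistortPoints(np.array(px,float).reshape(-1,1,2),K,np.array([k,0,0,0,0.])).reshape(-1,2)
def onplane(px,i,T,z):
    r=rays(px,i); D=np.c_[r[:,0],-r[:,1],-np.ones(len(r))]@T[:3,:3].T
    t=(z-T[2,3])/D[:,2]; return T[:3,3]+D*t[:,None]
def fromdepth(px,dep,i,T):
    r=rays(px,i); dep=np.asarray(dep)[:,None]
    return (np.c_[r[:,0],-r[:,1],-np.ones(len(r))]*dep)@T[:3,:3].T+T[:3,3]
E
python3 - <<'E'
from h import *
for n in ('top','scene'):
    p,d,i,T=grab(n); cv2.imwrite(f'pics/{n}0.png',p[:,:,::-1]); np.savez(f'{n}0.npz',p=p,d=d); print(n,T[:3,3].round(3),i['k1'],(d==0).mean())
print(readout.get_state())
E
```

```text
pics
top [0.278 0.018 1.482] -0.16451171850962312 0.003972371419270833
scene [1.113 0.659 0.951] -0.031016315503422806 0.004018147786458333
{'clock': 0.1, 'joint_pos': array([-1.46228129e+00,  1.81453855e-01,  1.60791857e+00,  2.75912952e-05,
        1.35379193e+00, -2.06289914e-01]), 'joint_velocities': array([ 0.00110493, -0.00368224, -0.00293221,  0.0005215 ,  0.00030601,
       -0.00022567]), 'tau': array([ 4.31764438e-04, -4.34817302e+01, -3.42694974e+01,  7.03204656e-02,
        3.40035826e-02, -3.50528796e-05]), 'position': array([ 0.1780145 , -0.54624033,  0.23790238]), 'orientation': array([ 9.87637947e-01,  1.56750335e-01,  5.18564231e-05, -7.84250177e-04]), 'wrist_force': array([-0.33536886,  0.83648295, -0.31015084]), 'moment': array([ 0.09835212, -0.04679134, -0.02697705]), 'grasp_force': 0.0, 'opening': 0.08794760480749615}
```

View pics/top0.png

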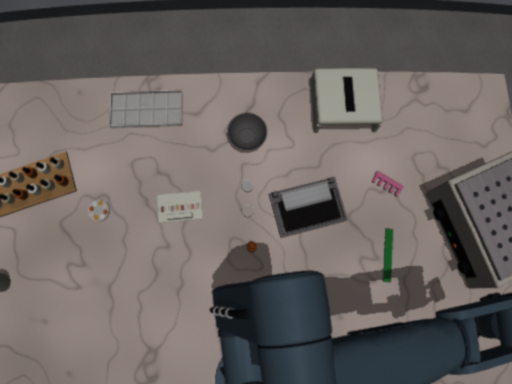

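View pics/scene0.png

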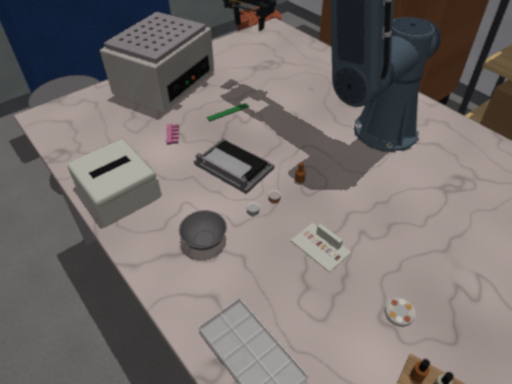

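The top view shows the strip at about (180,207), with its rib on the lower side. The base is at about (308,207), with its leaf and stop on the upper side. Pots are at (247,186) and (248,211), the polish at (252,246) and the bowl at (247,131).

```bash
python3 - <<'E'
from h import *
i,T=pose('top'); z=np.load('top0.npz'); p,d=z['p'],z['d']
g=p.astype(int)
def cloud(x0,x1,y0,y1):
    u,v=np.meshgrid(np.arange(x0,x1),np.arange(y0,y1)); u=u.ravel();v=v.ravel()
    return u,v,fromdepth(np.c_[u,v],d[v,u],i,T)
# strip: whitish-green: g>=r
u,v,P=cloud(145,215,180,235); c=g[v,u]
m=(c[:,1]>=c[:,0])&(c.min(1)>120)
mask=np.zeros(p.shape[:2],np.uint8); mask[v[m],u[m]]=255
mask=cv2.morphologyEx(mask,cv2.MORPH_CLOSE,np.ones((7,7)))
ct=max(cv2.findContours(mask,0,1)[0],key=cv2.contourArea)
W=onplane(ct.reshape(-1,2),i,T,.004)
r=cv2.minAreaRect((W[:,:2]*1000).astype(np.float32)); print('strip rect',r)
h=P[:,2]>.02; print('rib pts',h.sum(),P[h].mean(0).round(4), 'strip z',np.median(P[m,2]))
# board
u,v,P=cloud(262,355,165,245); c=g[v,u]
m=(P[:,2]>.01)&(P[:,2]<.06)
r=cv2.minAreaRect((P[m,:2]*1000).astype(np.float32)); print('board rect',r,m.sum())
mask=np.zeros(p.shape[:2],np.uint8); mask[v,u]=((c.max(1)<110))*255
mask=cv2.morphologyEx(mask,cv2.MORPH_OPEN,np.ones((3,3)))
br=(c.min(1)>130)&(P[:,2]>.028)
print('leaf',cv2.minAreaRect((onplane(np.c_[u,v][br],i,T,.038)[:,:2]*1000).astype(np.float32)),br.sum())
print('dark',cv2.minAreaRect((onplane(max(cv2.findContours(mask,0,1)[0],key=cv2.contourArea).reshape(-1,2),i,T,.016)[:,:2]*1000).astype(np.float32)))
for n,(a,b) in dict(pa=(247,186),pb=(248,211),pol=(252,246),bowl=(247,131)).items(): print(n,onplane([(a,b)],i,T,.02)[0].round(3))
cr=np.hstack([cv2.resize(p[170:250,140:220],(400,400),interpolation=2),cv2.resize(p[165:245,265:345],(400,400),interpolation=2)])
cv2.imwrite('pics/crop.png',cr[:,:,::-1])
print(camera_info('wrist'))
E
```

```text
strip rect ((536.8157348632812, 218.23802185058594), (84.6796875, 133.87396240234375), 3.641691207885742)
rib pts 142 [0.4741 0.1893 0.216 ] strip z 0.004548331416901252
board rect ((516.89501953125, -197.90353393554688), (180.14224243164062, 234.14276123046875), 13.036043167114258) 2862
leaf ((612.4700317382812, -174.37136840820312), (112.24605560302734, 272.9034118652344), 21.368146896362305) 59
dark ((525.75537109375, -189.3756103515625), (149.53271484375, 224.1530303955078), 13.169086456298828)
pa [0.595 0.001 0.02 ]
pb [0.515 0.    0.02 ]
pol [ 0.405 -0.01   0.02 ]
bowl [ 0.778 -0.003  0.02 ]
{'intrinsics': array([[333.76730422,   0.        , 259.00508759],
       [  0.        , 333.76730422, 194.89154395],
       [  0.        ,   0.        ,   1.        ]]), 'k1': -0.03160643148659917, 'T_tool_cam': array([[-1.10450160e-03,  9.57865850e-01,  2.87213845e-01,
         7.54352614e-02],
       [ 9.99999332e-01,  9.60427828e-04,  6.42517225e-04,
        -3.30113526e-04],
       [ 3.39597139e-04,  2.87214363e-01, -9.57866272e-01,
        -1.46310925e-01],
       [ 0.00000000e+00,  0.00000000e+00,  0.00000000e+00,
         1.00000000e+00]])}
```

View pics/crop.png

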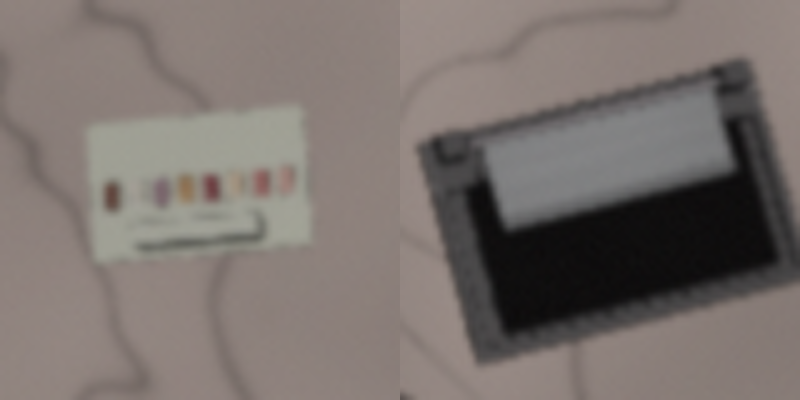

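The crop shows the strip yawed about 4° with its rib at the lower edge and nails mid-plate. The base is yawed about 13° with its leaf at the top. I'll move over the base for a close wrist look on the way.

Emit:
carry_out([
  [32,-19.3,0,0],
  [32,-19.3,0,0],
  [32,-19.3,0,0],
  [32,-19.3,0,0],
  [32,-19.3,0,0],
  [32,-19.3,0,0],
  [32,-19.3,0,0],
  [32,-19.3,0,0],
  [32,-19.3,0,0],
  [32,-19.3,0,0],
  [32,-19.3,0,0],
  [32,-19.3,0,0],
])

```text
clock: 1.1
position: [0.4722, -0.2059, 0.2386]
orientation: [0.988, 0.157, -0.0, -0.0]
wrist_force: [0.7, -0.6, -0.8]
opening: 0.088
grasp_force: 0.0
```

Emit:
carry_out([
  [32,-19.3,0,0],
  [32,-19.3,0,0],
  [0,0,0,-7],
  [0,0,0,-7],
  [0,0,0,-7],
  [0,0,0,-7],
  [0,0,0,-7],
  [0,0,0,-7],
  [0,0,0,-7],
  [0,0,0,-7],
  [0,0,0,-7],
  [0,0,0,-7],
])

```text
clock: 2.1
position: [0.5201, -0.1509, 0.2382]
orientation: [0.717, 0.697, -0.0, -0.0]
wrist_force: [0.3, -0.2, 0.1]
opening: 0.088
grasp_force: 0.0
```

Emit:
carry_out([
  [0,0,0,-5.6],
  [0,0,0,0],
  [0,0,0,0],
], hand=36, squeeze=30)

```text
clock: 2.35
position: [0.5202, -0.151, 0.2383]
orientation: [0.685, 0.728, -0.0, -0.0]
wrist_force: [0.9, 0.2, -0.2]
opening: 0.0702
grasp_force: 0.0
```

```bash
python3 - <<'E'
from h import *
s=readout.get_state(); print(s['position'],s['orientation'],s['wrist_force'])
p,d,i,T=grab('wrist'); cv2.imwrite('pics/w1.png',p[:,:,::-1]); np.savez('w1.npz',p=p,d=d,T=T)
E
```

```text
[ 0.52016737 -0.15099586  0.23834975] [ 6.85433582e-01  7.28135065e-01 -6.36806375e-05 -3.56554890e-04] [ 0.88804163  0.22686571 -0.17654404]
```

View pics/w1.png

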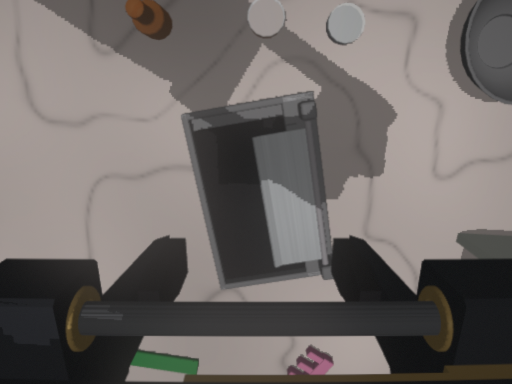

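The wrist view shows the base with corners near (183,117), (312,93), (330,278) and (223,289). The leaf spans (253,137) to (320,265), with its lip on the left.

```bash
cat > board.py <<'E'
from h import *
z=np.load('w1.npz'); p,d,T=z['p'],z['d'],z['T']; i=camera_info('wrist')
u,v=[a.ravel() for a in np.meshgrid(np.arange(170,350),np.arange(80,300))]
P=fromdepth(np.c_[u,v],d[v,u],i,T)
print('table z',np.median(fromdepth(np.c_[np.arange(20,160),np.full(140,170)],d[170,20:160],i,T)[:,2]))
def rect(m,zz=None,name=''):
    k=np.zeros(d.shape,np.uint8); k[v[m],u[m]]=255; k=cv2.morphologyEx(k,cv2.MORPH_OPEN,np.ones((3,3)))
    c=max(cv2.findContours(k,0,1)[0],key=cv2.contourArea).reshape(-1,2)
    Q=onplane(c,i,T,zz) if zz else fromdepth(c,d[c[:,1],c[:,0]],i,T)
    r=cv2.minAreaRect((Q[:,:2]*1000).astype(np.float32)); print(name,r,k.sum()//255); return r
rect((P[:,2]>.01)&(P[:,2]<.07),.016,'rim')
rect((P[:,2]>.01)&(P[:,2]<.07),None,'rim depth')
lf=(P[:,2]>.032)&(p[v,u].mean(1)>95)
rect(lf,.038,'leaf')
rect(lf,None,'leaf depth')
bd=(p[v,u].max(1)<60)&(P[:,2]>.01)
print('bed z',np.median(P[bd,2]),'leaf z',np.median(P[lf,2]))
q=np.array([(183,117),(312,93),(330,278),(223,289)]); print(onplane(q,i,T,.016).round(4))
E
python3 board.py
```

```text
table z 0.00032500394074214123
rim ((529.09423828125, -194.67520141601562), (144.84722900390625, 226.79957580566406), 13.123770713806152) 21100
rim depth ((527.401123046875, -191.26834106445312), (144.56480407714844, 219.34593200683594), 13.109193801879883) 21100
leaf ((562.48876953125, -200.3411102294922), (61.21004867553711, 132.6729736328125), 12.848039627075195) 4811
leaf depth ((555.3038330078125, -168.44032287597656), (61.23924255371094, 196.65573120117188), 12.934253692626953) 4811
bed z 0.026353099123689994 leaf z 0.038417660242946794
[[ 0.4359 -0.1035  0.016 ]
 [ 0.5726 -0.0705  0.016 ]
 [ 0.6182 -0.2893  0.016 ]
 [ 0.4851 -0.3129  0.016 ]]
```

Emit:
carry_out([
  [36.7,0.6,0,0],
  [36.7,0.6,0,0],
  [36.7,0.6,0,0],
  [36.7,0.6,0,0],
  [36.7,0.6,0,0],
  [36.7,0.6,0,0],
  [36.7,0.6,0,0],
  [36.7,0.6,0,0],
  [36.7,0.6,0,0],
  [36.7,0.6,0,0],
  [0,0,0,0],
  [0,0,0,0],
])

```text
clock: 3.4
position: [0.5025, 0.2171, 0.2385]
orientation: [0.684, 0.73, -0.0, -0.0]
wrist_force: [-0.3, 0.2, 0.0]
opening: 0.0361
grasp_force: 0.0
```

```bash
python3 - <<'E'
from h import *
s=readout.get_state(); print(s['position'],s['orientation'],s['wrist_force'],s['opening'])
p,d,i,T=grab('wrist'); cv2.imwrite('pics/w2.png',p[:,:,::-1]); np.savez('w2.npz',p=p,d=d,T=T)
v,u=np.where(d>0); P=fromdepth(np.c_[u,v],d[v,u],i,T)
near=(abs(P[:,0]-.537)<.1)&(abs(P[:,1]-.218)<.12)&(P[:,2]<.05)
def rect(m,n):
    k=np.zeros(d.shape,np.uint8); k[v[m],u[m]]=255; k=cv2.morphologyEx(k,cv2.MORPH_CLOSE,np.ones((5,5)));k=cv2.morphologyEx(k,cv2.MORPH_OPEN,np.ones((3,3)))
    c=max(cv2.findContours(k,0,1)[0],key=cv2.contourArea).reshape(-1,2)
    Q=fromdepth(c,d[c[:,1],c[:,0]],i,T); print(n,cv2.minAreaRect((Q[:,:2]*1000).astype(np.float32)),k.sum()//255,c.min(0),c.max(0))
rect(near&(P[:,2]>.0025),'plate'); rect(near&(P[:,2]>.03),'rib top'); 
c=p[v,u].astype(int); rect(near&(c[:,1]>=c[:,0])&(c.min(1)>60),'plate colour')
E
```

```text
[0.50249199 0.21713254 0.2384904 ] [ 6.83645856e-01  7.29813876e-01 -2.17317778e-04 -5.07069595e-05] [-3.41250950e-01  1.85995130e-01  2.18114132e-04] 0.036070393615021144
plate ((538.9869384765625, 216.1705780029297), (89.29046630859375, 139.814453125), 3.7447562217712402) 9109 [251 103] [331 221]
rib top ((506.6197204589844, 214.72293090820312), (13.612737655639648, 79.1953125), 4.40708589553833) 933 [255 133] [268 205]
plate colour ((538.8805541992188, 216.12112426757812), (89.31153106689453, 139.7483673095703), 3.81655216217041) 7705 [251 103] [330 221]
```

View pics/w2.png

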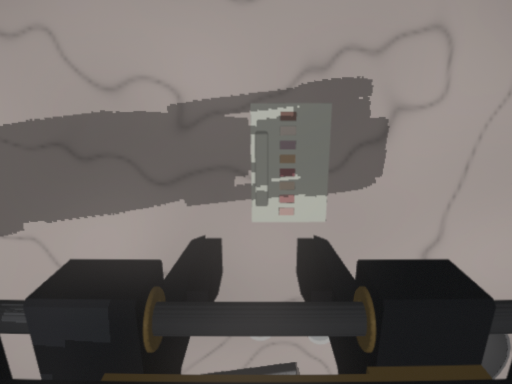

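The wrist view shows the strip at (251–331, 103–221) and its rib at about (261,169). It is square to the fingers and needs only a 3–4 mm correction.

Emit:
carry_out([
  [-3,3.6,20,0],
  [0,0,30,0],
  [0,0,30,0],
  [0,0,30,0],
  [0,0,30,0],
  [0,0,30,0],
  [0,0,20,0],
  [0,0,15,0],
  [0,0,10,0],
  [0,0,10,0],
  [0,0,5.5,0],
  [0,0,0,0],
])

```text
clock: 4.45
position: [0.5066, 0.2121, 0.0075]
orientation: [0.685, 0.729, -0.0, -0.0]
wrist_force: [0.7, 0.3, -0.3]
opening: 0.0362
grasp_force: 0.0
```

Emit:
carry_out([
  [0,0,0,0],
  [0,0,0,0],
  [0,0,0,0],
  [0,0,0,0],
  [0,0,0,0],
  [0,0,0,0],
  [0,0,0,0],
  [0,0,0,0],
], hand=0, squeeze=40)

```text
clock: 5.12
position: [0.5073, 0.213, 0.009]
orientation: [0.684, 0.729, 0.0, 0.0]
wrist_force: [-2.2, -0.1, 6.6]
opening: 0.014
grasp_force: 40.0
```

Emit:
carry_out([
  [0,0,0,0],
  [0,0,-5,0],
  [0,0,-15,0],
  [0,0,-25,0],
  [0,0,-25,0],
  [0,0,-20,0],
  [0,0,0,0],
  [0,0,0,0],
])

```text
clock: 5.78
position: [0.5076, 0.2129, 0.0991]
orientation: [0.684, 0.729, 0.001, 0.001]
wrist_force: [0.1, 0.1, -1.6]
opening: 0.0137
grasp_force: 40.0
```

```bash
python3 - <<'E'
from h import *
s=readout.get_state(); print(s['position'],s['orientation'],s['wrist_force'],s['opening'])
psi=2*np.arctan2(s['orientation'][1],s['orientation'][0]); print(np.degrees(psi))
p,d,i,T=grab('wrist'); 
v,u=np.where(d>0); P=fromdepth(np.c_[u,v],d[v,u],i,T)
c=p[v,u].astype(int); m=(P[:,2]>.07)&(P[:,2]<.11)&(c[:,1]>=c[:,0])&(c.min(1)>60)&(v<250)
k=np.zeros(d.shape,np.uint8); k[v[m],u[m]]=255; k=cv2.morphologyEx(k,cv2.MORPH_CLOSE,np.ones((5,5)))
ct=max(cv2.findContours(k,0,1)[0],key=cv2.contourArea).reshape(-1,2)
Q=fromdepth(ct,d[ct[:,1],ct[:,0]],i,T); print(cv2.minAreaRect((Q[:,:2]*1000).astype(np.float32)))
# plane fit of plate top
A=np.c_[P[m,:2]-P[m,:2].mean(0),np.ones(m.sum())]; w=np.linalg.lstsq(A,P[m,2],rcond=None)[0]; print('slopes,z',w, m.sum())
E
```

```text
[0.50758452 0.21292779 0.09907126] [0.68429082 0.7292081  0.001025   0.00075852] [ 0.08302397  0.08574449 -1.5641094 ] 0.013663176367029581
93.64019358476935
((539.3919677734375, 252.24945068359375), (90.76947784423828, 73.17060852050781), 2.1175785064697266)
slopes,z [-0.00425424 -0.00156349  0.09447278] 21232
```

Emit:
carry_out([
  [0,0,0,-4.7],
  [0,0,0,-4.7],
  [0,0,0,0],
])

```text
clock: 6.08
position: [0.5053, 0.2124, 0.0961]
orientation: [0.621, 0.784, -0.001, -0.001]
wrist_force: [0.2, 0.1, -2.1]
opening: 0.0135
grasp_force: 40.0
```

Emit:
carry_out([
  [-20,-8.5,0,0],
  [-30,-12.8,0,0],
  [-37,-15.8,0,0],
  [-37,-15.8,0,0],
  [-37,-15.8,0,0],
  [-37,-15.8,0,0],
  [-37,-15.8,0,0],
  [-37,-15.8,0,0],
  [-37,-15.8,0,0],
  [-37,-15.8,0,0],
  [-32,-13.6,0,0],
  [-20.9,-8.5,0,0],
])

```text
clock: 7.08
position: [0.43, -0.2169, 0.0972]
orientation: [0.624, 0.781, -0.0, -0.001]
wrist_force: [0.0, 0.4, -1.9]
opening: 0.0134
grasp_force: 40.0
```

Emit:
carry_out([
  [0,0,0,0],
  [0,0,0,0],
  [0,0,0,0],
])

```text
clock: 7.33
position: [0.4307, -0.2131, 0.0971]
orientation: [0.623, 0.782, 0.0, -0.001]
wrist_force: [-0.3, 1.0, -1.4]
opening: 0.0138
grasp_force: 40.0
```

```bash
cat > st.py <<'E'
from h import *
s=readout.get_state(); psi=np.degrees(2*np.arctan2(s['orientation'][1],s['orientation'][0]))
b=np.radians(13.1); X=np.array([np.cos(b),np.sin(b)]); Y=np.array([-X[1],X[0]])
D=s['position'][:2]-np.array([.525,-.1915])
print('clk',s['clock'],'board-frame TCP mm',(1e3*D@X).round(1),(1e3*D@Y).round(1),'z',(1e3*s['position'][2]).round(1),'psi',psi.round(2),s['orientation'].round(4),'F',s['wrist_force'].round(1),'M',s['moment'].round(2),'strip front x',(1e3*D@X+78).round(1))
E
python3 st.py; python3 - <<'E'
from h import *
p,d,i,T=grab('wrist'); cv2.imwrite('pics/w3.png',p[:,:,::-1]); np.savez('w3.npz',p=p,d=d,T=T)
E
```

```text
clk 7.3333 board-frame TCP mm -96.8 0.3 z 97.1 psi 102.93 [ 6.230e-01  7.822e-01  2.000e-04 -1.300e-03] F [-0.3  1.  -1.4] M [-0.04 -0.04  0.03] strip front x -18.8
```

View pics/w3.png

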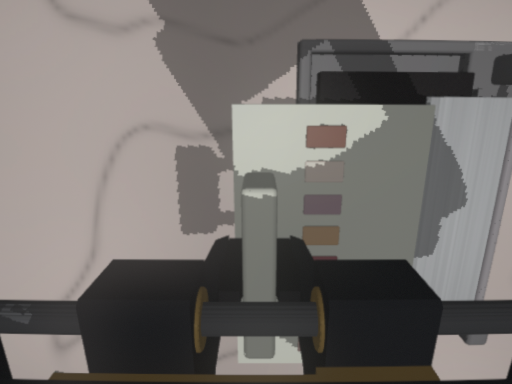

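The view shows the strip held level and parallel to the base, with its front edge at column ~430 just short of the leaf lip. I'll descend most of the way and measure strip, bed and leaf relative to each other.

Emit:
carry_out([
  [0,0,10,0],
  [0,0,18,0],
  [0,0,16,0],
  [0,0,8,0],
  [0,0,4,0],
  [0,0,0,0],
  [0,0,0,0],
  [0,0,0,0],
])

```text
clock: 8.05
position: [0.432, -0.2144, 0.0429]
orientation: [0.622, 0.783, -0.0, 0.001]
wrist_force: [0.1, 0.2, -1.6]
opening: 0.0138
grasp_force: 40.0
```

```bash
cat > rel.py <<'E'
import sys
from h import *
import st
b=st.b;X=st.X;Y=st.Y
p,d,i,T=grab('wrist'); n=sys.argv[1]; cv2.imwrite(f'pics/{n}.png',p[:,:,::-1])
v,u=np.where((d>0)&(np.arange(384)[:,None]<255)); P=fromdepth(np.c_[u,v],d[v,u],i,T)
D=P[:,:2]-np.array([.525,-.1915]); bx=1e3*D@X; by=1e3*D@Y; z=1e3*P[:,2]; c=p[v,u].astype(int)
# profiles along x in band of y where plate and leaf coexist
for y0 in (30,50,65):
    m=abs(by-y0)<3; print('y',y0,[(int(x),round(float(np.median(z[m&(abs(bx-x)<1.5)])),1)) for x in range(-60,68,6) if (m&(abs(bx-x)<1.5)).sum()>3])
for x0 in (-45,-30,-15): # profile along y to find plate +y edge, rim
    m=abs(bx-x0)<3; print('x',x0,[(int(y),round(float(np.median(z[m&(abs(by-y)<1)])),1)) for y in range(60,118,3) if (m&(abs(by-y)<1)).sum()>2])
E
python3 rel.py w4
```

```text
clk 8.05 board-frame TCP mm -95.7 -1.3 z 42.9 psi 103.05 [ 6.222e-01  7.829e-01 -0.000e+00  7.000e-04] F [ 0.1  0.2 -1.6] M [-0.04 -0.06  0.02] strip front x -17.7
y 30 [(-60, 38.6), (-54, 38.0), (-48, 38.0), (-42, 38.2), (-36, 38.2), (-30, 37.9), (-24, 38.1), (-18, 37.9), (-6, 26.3), (0, 26.4), (6, 40.2), (12, 37.7), (18, 38.2), (24, 38.2)]
y 50 [(-60, 38.7), (-54, 38.2), (-48, 38.2), (-42, 38.1), (-36, 38.3), (-30, 38.3), (-24, 38.1), (-18, 38.2), (-6, 26.4), (0, 26.4), (6, 39.9), (12, 37.8), (18, 38.2)]
y 65 [(-60, 38.2), (-54, 38.2), (-48, 38.2), (-42, 38.1), (-36, 38.1), (-30, 38.0), (-24, 38.2), (-18, 38.2), (-6, 26.4), (0, 26.3), (6, 39.8), (12, 38.0), (18, 38.3)]
x -45 [(60, 38.0), (63, 38.1), (66, 38.1), (69, 37.8), (72, 26.6), (75, 26.3), (78, 26.3), (81, 26.6), (84, 26.4), (87, 26.3), (93, 4.5), (96, 4.5), (99, 4.4), (102, 13.8), (105, 16.3), (108, 16.0), (114, 0.4), (117, 0.4)]
x -30 [(60, 38.2), (63, 38.1), (66, 38.1), (69, 37.8), (72, 26.3), (75, 26.5), (78, 26.2), (81, 26.4), (84, 26.6), (87, 26.5), (90, 25.6), (93, 4.4), (96, 4.2), (99, 4.4), (102, 13.6), (105, 16.5), (108, 16.2), (114, 0.6), (117, 0.3)]
x -15 [(60, 38.2), (63, 38.1), (66, 38.2), (69, 34.4), (72, 26.4), (75, 26.7), (78, 26.3), (81, 26.4), (84, 26.3), (87, 26.3), (90, 26.1), (93, 4.4), (96, 4.4), (99, 4.4), (102, 14.3), (105, 16.3), (108, 16.3), (114, 0.3), (117, 0.2)]
```

Strip, bed and leaf heights agree with the model: plate top 37.8 mm and level, lateral offset under 1 mm. I'll lower 5.8 mm, then slide in.

Emit:
carry_out([
  [0,0,3,0],
  [0,0,2.8,0],
  [0,0,0,0],
  [0,0,0,0],
  [0,0,0,0],
])

```text
clock: 8.52
position: [0.4314, -0.2142, 0.0364]
orientation: [0.622, 0.783, 0.0, -0.0]
wrist_force: [-0.2, 0.4, -1.0]
opening: 0.0138
grasp_force: 40.0
```

Emit:
carry_out([
  [0,4,0,0],
  [0,4,0,0],
  [0,4,0,0],
  [0,4,0,0],
  [0,4,0,0],
  [0,4,0,0],
  [0,4,0,0],
  [0,4,0,0],
  [0,0,0,0],
  [0,0,0,0],
])

```text
clock: 9.35
position: [0.4628, -0.2068, 0.0364]
orientation: [0.622, 0.783, -0.0, -0.0]
wrist_force: [1.2, 0.2, -1.0]
opening: 0.0136
grasp_force: 40.0
```

```bash
python3 rel.py w5
```

```text
clk 9.35 board-frame TCP mm -64.1 -0.8 z 36.4 psi 103.06 [ 0.6221  0.7829 -0.     -0.    ] F [ 1.2  0.2 -1. ] M [ 0.02 -0.04  0.02] strip front x 13.9
y 30 [(-60, 61.6), (-54, 31.6), (-48, 31.4), (-42, 31.8), (-36, 32.0), (-30, 32.0), (-24, 31.7), (-18, 31.5), (-12, 31.5), (-6, 31.5), (0, 31.5), (6, 40.1), (12, 38.7), (18, 38.2), (24, 38.2), (30, 38.2), (36, 38.4), (42, 38.5), (48, 38.3), (54, 37.7)]
y 50 [(-60, 31.5), (-54, 31.5), (-48, 31.6), (-42, 31.6), (-36, 31.8), (-30, 31.7), (-24, 31.8), (-18, 31.7), (-12, 31.7), (-6, 31.7), (0, 31.7), (6, 40.8), (12, 38.8), (18, 38.4), (24, 38.3), (30, 38.3), (36, 38.4), (42, 38.2), (48, 38.4)]
y 65 [(-60, 31.8), (-54, 31.7), (-48, 31.7), (-42, 31.6), (-36, 31.6), (-30, 31.8), (-24, 31.7), (-18, 31.8), (-12, 31.6), (-6, 31.4), (0, 31.6), (6, 40.8), (12, 38.8), (18, 38.3), (24, 38.3), (30, 38.5), (36, 38.3), (42, 38.3)]
x -45 [(60, 31.5), (63, 31.7), (66, 31.6), (69, 31.4), (72, 26.4), (75, 26.4), (78, 26.3), (81, 26.3), (84, 26.3), (87, 26.3), (90, 25.8), (93, 4.3), (96, 4.2), (99, 4.5), (102, 14.5), (105, 16.4), (108, 16.3), (114, 0.3), (117, 0.3)]
x -30 [(60, 32.8), (63, 31.6), (66, 31.8), (69, 31.4), (72, 26.2), (75, 26.4), (78, 26.4), (81, 26.3), (84, 26.3), (87, 26.3), (90, 26.0), (93, 4.5), (96, 4.1), (99, 4.7), (102, 14.0), (105, 16.2), (108, 16.3), (114, 0.1), (117, 0.4)]
x -15 [(60, 31.8), (63, 31.8), (66, 31.7), (69, 31.6), (72, 26.4), (75, 26.5), (78, 26.3), (81, 26.3), (84, 26.4), (87, 26.4), (90, 25.8), (93, 4.4), (96, 4.4), (99, 4.5), (102, 13.8), (105, 16.4), (108, 16.1), (114, 0.3), (117, 0.1)]
```

Emit:
carry_out([
  [0,4,0,0],
  [0,4,0,0],
  [0,4,0,0],
  [0,4,0,0],
  [0,4,0,0],
  [0,2,0,0],
  [0,0,0,0],
  [0,0,0,0],
])

```text
clock: 10.07
position: [0.4841, -0.2019, 0.0363]
orientation: [0.622, 0.783, -0.0, -0.0]
wrist_force: [0.4, -0.5, -2.1]
opening: 0.0136
grasp_force: 40.0
```

Emit:
carry_out([
  [0,1,0,0],
  [0,1,0,0],
  [0,1,0,0],
  [0,0,0,0],
  [0,0,0,0],
])

```text
clock: 10.48
position: [0.487, -0.2013, 0.0364]
orientation: [0.622, 0.783, -0.0, 0.0]
wrist_force: [0.3, 0.3, -1.1]
opening: 0.0137
grasp_force: 40.0
```

```bash
python3 rel.py w6 | head -4
```

```text
clk 10.4833 board-frame TCP mm -39.3 -1.0 z 36.4 psi 103.04 [ 0.6223  0.7828 -0.      0.    ] F [ 0.3  0.3 -1.1] M [-0.03 -0.07  0.01] strip front x 38.7
y 30 [(-60, 4.1), (-54, 26.3), (-48, 31.7), (-42, 61.7), (-36, 61.7), (-30, 59.2), (-24, 31.7), (-18, 31.8), (-12, 31.9), (-6, 31.9), (0, 31.8), (6, 41.3), (12, 38.8), (18, 38.3), (24, 38.4), (30, 38.3), (36, 38.3), (42, 38.3), (48, 38.2), (54, 38.3), (60, 39.7), (66, 39.3)]
y 50 [(-60, 4.6), (-54, 26.3), (-48, 31.8), (-42, 31.7), (-36, 31.7), (-30, 31.6), (-24, 31.6), (-18, 31.6), (-12, 32.0), (-6, 32.0), (0, 32.1), (6, 41.4), (12, 38.8), (18, 38.3), (24, 38.3), (30, 38.4), (36, 38.4), (42, 38.3), (48, 38.3), (54, 38.2), (60, 39.8), (66, 39.6)]
y 65 [(-60, 4.5), (-54, 26.3), (-48, 31.7), (-42, 31.8), (-36, 31.7), (-30, 31.7), (-24, 31.7), (-18, 31.7), (-12, 31.7), (-6, 31.7), (0, 31.8), (6, 41.3), (12, 39.0), (18, 38.4), (24, 38.3), (30, 38.2), (36, 38.3), (42, 38.1), (48, 38.3), (54, 38.3), (60, 39.8), (66, 39.5)]
```

Emit:
carry_out([
  [0,0.5,0,0],
  [0,0.5,0,0],
  [0,0,0,0],
  [0,0,0,0],
])

```text
clock: 10.87
position: [0.4872, -0.2012, 0.0362]
orientation: [0.622, 0.783, -0.0, -0.001]
wrist_force: [-6.0, -2.2, -0.1]
opening: 0.0138
grasp_force: 40.0
```

Emit:
carry_out([
  [0,0.5,0,0],
  [0,0.5,0,0],
  [0,0,0,0],
  [0,0,0,0],
])

```text
clock: 11.2
position: [0.4872, -0.2011, 0.0362]
orientation: [0.622, 0.783, -0.001, -0.001]
wrist_force: [-10.7, -4.4, 2.3]
opening: 0.0134
grasp_force: 40.0
```

Emit:
carry_out([
  [0,-0.8,0,0],
  [0,0,1,0],
  [0,0,1,0],
  [0,0,1,0],
  [0,0,1,0],
  [0,0,1,0],
  [0,0,0,0],
  [0,0,0,0],
])

```text
clock: 11.87
position: [0.4872, -0.2012, 0.0318]
orientation: [0.622, 0.783, -0.001, -0.001]
wrist_force: [-8.5, -0.9, 6.2]
opening: 0.0135
grasp_force: 40.0
```

```bash
python3 rel.py w7
```

```text
clk 11.8667 board-frame TCP mm -39.0 -0.9 z 31.8 psi 103.05 [ 6.222e-01  7.829e-01 -6.000e-04 -8.000e-04] F [-8.5 -0.9  6.2] M [-0.23  1.09  0.02] strip front x 39.0
y 30 [(-60, 4.5), (-54, 23.0), (-48, 27.1), (-42, 57.0), (-36, 57.0), (-30, 55.5), (-24, 27.3), (-18, 27.2), (-12, 27.6), (-6, 27.5), (0, 27.2), (6, 41.0), (12, 38.6), (18, 38.3), (24, 38.2), (30, 38.3), (36, 38.1), (42, 38.2), (48, 38.4), (54, 38.4), (60, 39.8), (66, 39.5)]
y 50 [(-60, 4.2), (-54, 23.2), (-48, 27.1), (-42, 27.2), (-36, 26.9), (-30, 27.0), (-24, 26.9), (-18, 26.8), (-12, 27.6), (-6, 27.5), (0, 27.6), (6, 41.0), (12, 38.9), (18, 38.3), (24, 38.3), (30, 38.3), (36, 38.3), (42, 38.3), (48, 38.1), (54, 38.4), (60, 39.7)]
y 65 [(-60, 4.5), (-54, 23.2), (-48, 27.1), (-42, 27.1), (-36, 26.9), (-30, 27.0), (-24, 27.2), (-18, 27.1), (-12, 27.1), (-6, 27.0), (0, 27.2), (6, 40.8), (12, 38.9), (18, 38.4), (24, 38.4), (30, 38.2), (36, 38.3), (42, 38.3), (48, 38.4), (54, 38.3), (60, 39.9), (66, 39.2)]
x -45 [(60, 27.1), (63, 27.1), (66, 27.1), (69, 26.8), (72, 23.1), (75, 23.0), (78, 23.1), (81, 23.0), (84, 23.1), (87, 23.1), (90, 22.6), (93, 4.5), (96, 4.4), (99, 4.1), (102, 13.9), (105, 16.2), (108, 16.1), (114, 0.4), (117, 0.2)]
x -30 [(60, 26.9), (63, 27.1), (66, 27.0), (69, 27.1), (72, 23.0), (75, 23.2), (78, 23.0), (81, 23.3), (84, 23.1), (87, 23.0), (90, 22.3), (93, 4.4), (96, 4.3), (99, 4.3), (102, 14.5), (105, 16.7), (108, 16.2), (114, 0.2), (117, 0.4)]
x -15 [(60, 28.0), (63, 27.1), (66, 27.0), (69, 26.9), (72, 22.9), (75, 23.2), (78, 23.2), (81, 23.2), (84, 23.1), (87, 23.0), (90, 22.7), (93, 4.4), (96, 4.4), (99, 4.5), (102, 13.2), (105, 16.3), (108, 16.0), (114, 0.1), (117, 0.3)]
```

Emit:
carry_out([
  [0,0,1,0],
  [0,0,1,0],
  [0,0,1,0],
  [0,0,1,0],
  [0,0,0,0],
  [0,0,0,0],
  [0,0,0,0],
  [0,0,0,0],
  [0,0,0,0],
  [0,0,0,0],
])

```text
clock: 12.75
position: [0.4872, -0.2012, 0.0281]
orientation: [0.622, 0.783, -0.001, -0.001]
wrist_force: [-10.8, -0.8, 10.6]
opening: 0.0139
grasp_force: 40.0
```

```bash
python3 rel.py w8
```

```text
clk 12.75 board-frame TCP mm -39.0 -0.9 z 28.1 psi 103.05 [ 6.221e-01  7.829e-01 -6.000e-04 -8.000e-04] F [-10.8  -0.8  10.6] M [-0.16  1.42  0.03] strip front x 39.0
y 30 [(-60, 4.3), (-54, 19.4), (-48, 23.4), (-42, 53.3), (-36, 53.3), (-30, 51.7), (-24, 23.4), (-18, 23.3), (-12, 23.8), (-6, 23.6), (0, 23.8), (6, 40.7), (12, 38.6), (18, 38.3), (24, 38.3), (30, 38.1), (36, 38.2), (42, 38.2), (48, 38.2), (54, 38.3), (60, 39.7)]
y 50 [(-60, 4.3), (-54, 19.4), (-48, 23.6), (-42, 23.5), (-36, 23.4), (-30, 23.5), (-24, 23.4), (-18, 23.5), (-12, 23.8), (-6, 23.7), (0, 23.7), (6, 41.0), (12, 38.8), (18, 38.4), (24, 38.2), (30, 38.3), (36, 38.2), (42, 38.3), (48, 38.2), (54, 38.2), (60, 39.8), (66, 39.5)]
y 65 [(-60, 4.4), (-54, 19.6), (-48, 23.5), (-42, 23.5), (-36, 23.4), (-30, 23.5), (-24, 23.4), (-18, 23.4), (-12, 23.3), (-6, 23.6), (0, 23.5), (6, 41.2), (12, 38.9), (18, 38.2), (24, 38.3), (30, 38.3), (36, 38.2), (42, 38.3), (48, 38.3), (54, 38.4), (60, 39.8)]
x -45 [(60, 23.4), (63, 23.5), (66, 23.6), (69, 23.5), (72, 19.3), (75, 19.4), (78, 19.6), (81, 19.3), (84, 19.5), (87, 19.5), (90, 19.0), (93, 4.3), (96, 4.5), (99, 4.4), (102, 13.9), (105, 16.4), (108, 16.2), (114, 0.5), (117, 0.2)]
x -30 [(60, 23.3), (63, 23.5), (66, 23.5), (69, 23.3), (72, 19.5), (75, 19.5), (78, 19.5), (81, 19.2), (84, 19.4), (87, 19.3), (90, 19.2), (93, 4.1), (96, 4.3), (99, 4.1), (102, 14.4), (105, 16.4), (108, 16.0), (114, 0.4), (117, 0.4)]
x -15 [(60, 24.3), (63, 23.6), (66, 23.3), (69, 23.2), (72, 19.5), (75, 19.5), (78, 19.5), (81, 19.5), (84, 19.4), (87, 19.1), (90, 18.8), (93, 4.3), (96, 4.4), (99, 4.3), (102, 13.9), (105, 16.3), (108, 16.2), (114, 0.2), (117, 0.2)]
```

View pics/w8.png

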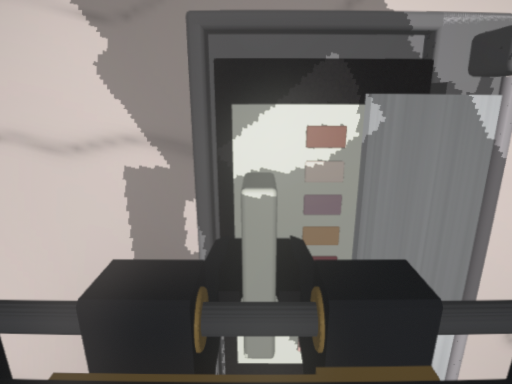

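The strip (columns 233–360) lies flat and square under the level leaf. The bed has sunk about 7 mm and the front edge is held against the stop.

```bash
python3 -c "
from station import job
print(job.job_done())"
```

```text
the job is handed in; nothing more can be done
None
```

I slid the strip straight and centred under the leaf until it met the stop, without lifting the leaf, and it is still held pressed flat with the bed down about 7 of its 8 mm; the job was handed in at about 13 s, and no verdict came back.

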